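# Drag the sample plate back to its stop and clamp it

### The job

On the inspection fixture, draw the green sample plate out from under the white camera hood until its front edge is fully home against the orange stop: its edges are boxed in, so press gently on top of it and drag it by friction. Then turn the blue hex nut clockwise until the clamp is fully tight on the plate; the lamp post beside it blocks a full turn of a hand, so work in short swings with fresh grips. Leave the screwdriver, jar and lens where they are and let go at the end.

Things in the scene. Friction and masses are not known exactly. Their poses are not given: they have to be found in the camera images.
- fixture: Fixed dark steel base, 10 mm thick (x -125..145, y -65..205 mm). Origin: underside, on the centre line of the plate's channel; x runs along the channel away from the robot, y left, z up. Channel floor at z 10; aluminium side guides with inner faces at y -46.5 and 46.5, tops at z 20. Only x -110..10 of the channel is open from above.
- stop (a point): Point on the channel's centre line (fixture x -110 mm) at the inner face of the orange stop bar that closes the channel at the robot's end; fixture axes. The point is level with the plate's top (18 mm above the table); the bar's top is 20 mm above the table.
- hood (a point): Middle of the front upper edge of the white hood that roofs the channel (fixture x 10..145, y -60..60 mm, top 36 mm above the table); fixture axes. A grey camera lies on it, its black lens reaching forward to 42 mm behind this point, 38 mm wide; camera top 82 mm above the table.
- plate: Loose green plate, 150 x 90 x 8 mm (x, y, z), 0.3 to 0.6 kg. Origin: centre of its underside, x away from the stop. It lies flat in the channel, its top 18 mm above the table, 2 mm below the guides, and slides with little friction. A steady push of 10 to 18 N down with the fingertips drags it. Land on it slowly (15 mm/s): a knock or push over 100 N harms it.
- plate_front (a point): Top of the plate's front edge (facing the stop) at mid width, plate axes; a white line lies 5 mm behind it. At the start it is 60 to 90 mm from the stop and 30 to 60 mm of plate show in front of the hood. At home it touches the stop and the plate's rear is still under the hood.
- nut_grip (a point): Centre of the blue hex nut, on its vertical axis, 57 mm above the table; the nut reaches 11 mm above and 21 mm below it. 30 mm across flats. The x axis is normal to one pair of flats (others at 60 degree steps) and turns with the nut. A flat steel strap passes under the nut, its top 34 mm above the table: keep fingertips above it.
- nut (a joint): Turn of the nut in rad, clockwise seen from above is positive and tightens. It starts at 0 to 0.3; the strap sinks 1.3 mm per rad and meets the plate at about 1.5; a hard stop at 2.2 is fully tight. It stays where it is left and needs about 0.15 N m, a little more once the strap bears.
- nose (a point): Underside of the brass nose of the clamp strap, 2 mm above the plate's top when loose; fixture axes. The nose is 24 mm along x and 10 mm along y, above the plate's left edge (fixture y 35..45 mm). The strap runs from here to 82 mm further left, under the nut.
- post (a point): Centre of the top of the fixed lamp post (18 mm thick, head 30 x 28 mm), 163 mm above the table, 95 mm to the left (fixture +y) of the nut's axis. A wide gripper on the nut whose long side (the line along which the fingers close) points within about 35 degrees of the post hits it.
- driver: Bystander: screwdriver with orange handle, 170 mm long, lying on the table to the right of the fixture.
- jar: Bystander: amber jar, 48 mm across, 65 mm high, standing to the right of the fixture.
- lens: Bystander: black lens barrel, 44 mm across, 42 mm high, standing on the fixture's base plate to the left of the hood.
Mind the look-alikes: they are no part of the job. Of the things that look like the plate, the middle-sized one is meant.

How it is judged:
On the way, in this order (a step that is already met when the one before it is completed fails the run):
1. the plate's front edge is within 4 mm of the stop while the nut is still loose (x of plate_front in the frame of fixture below -0.106 m and value of joint nut below 1 rad), for 0.2 s.
2. the nut is turned tight, past 1.95 rad (value of joint nut above 1.95 rad), for 0.2 s.
At the end, for the whole second after the job is handed in: The plate lies flat with its front edge within 4 mm of the orange stop, the nut is turned to at least 1.95 rad (of 2.2), and screwdriver, jar and lens are within 20 mm of where they began (x of plate_front in the frame of fixture below -0.106 m and value of joint nut above 1.95 rad and z of plate_front in the frame of fixture below 0.021 m and distance of each of driver, jar, lens from where it was at the start of the episode below 0.02 m); the robot touches nothing.
It fails at once if the plate is struck or pressed with more than 100 N (contact force between the fingers and plate above 100 N).
It fails at once if a bystander is moved by more than 20 mm (distance of any of driver, jar, lens from where it was at the start of the episode above 0.02 m).
It also fails if it takes over 67 s, if anything falls off the work surface, if the arm or the gripper's body presses on something with over 40 N, if the wrist force passes 120 N, or if a joint passes its speed limit or range.

### The arm

A 7-joint arm with a two-finger parallel gripper is mounted at the origin on the work surface. World frame = base frame: x ahead of the robot, y to its left, z up, the work surface at z = 0. Lengths are in m, angles in rad, forces in N, time in s.
With the tool pointing down it reaches from about 0.425 to 1.025 m from the base axis. Payload 9.4 kg.
Tool frame: the origin (TCP) lies at the very end of the fingers, on their centre line; the grasp point (between the pads) lies 19 mm behind it; y points along the fingers, z is the direction in which the jaws open and shut, and the axes are right-handed (so a half turn about y gives the same grasp; the last joint's range is limited). The gripper opens to 93 mm and grips with 3 to 60 N. Pads are 15 mm wide; open, the fingers measure 128 mm over their backs; the gripper's body (75 mm by 188 mm) begins 65 mm behind the grasp point.
Start: joints at [-1.221, 0.599, -0.003, 1.599, 0.002, 0.943, -0.08], TCP at [0.3, 0.66, 0.186] pointing down, gripper open.
Joint ranges: [-2.57, 2.57], [-0.35, 1.97], [-1.29, 1.29], [0.11, 2.56], [-1.05, 4.19], [0.11, 1.86], [-2.63, 2.63]. Speed limits (rad/s): [2.22, 2.22, 3.01, 3.01, 3.14, 3.14, 3.14].

### API

Orientations are given as a unit quaternion [x, y, z, w].
In Python, from workcell import ctrl gives the robot as it stands. The module is installed in compiled form; this text tells all that it offers.
- The arm moves only by the tool drive_tool, never from a script. Its argument "steps" is one flat list of numbers, 7 for each row, row after row: the shift along the tool's x, y, z in mm, then the turn, a rotation vector about the tool's x, y, z in rad, then the opening, from 0 (shut) to 1 (fully open). A call has 1 to 5 rows; each row is the pose to reach, as a shift and turn from the pose commanded when the call began, along the tool's axes at that moment; what a row does not reach only later rows make up. A row lasts 1/10 s, in which the tool goes at most 50 mm and 8.59 degrees, less where a joint would pass 70% of its speed; a pose out of reach is approached as far as the arm can. A call with a gripper value outside its range is refused whole. The fingers move at their own pace and stop on an object; the grip force is fixed at half the most. Time passes only in rows, so rows that repeat a pose let the fingers close. It gives the time, the measured TCP pose, the force and the opening at its end, in the units of the state.
- ctrl.sense(): the state, without advancing time (a new reading comes with each control period).
- ctrl.capture(name): name is "side" or "top" or "wrist"; returns (picture, depth): 480x640x3 uint8, blue, green, red; 480x640 float32, m along the optical axis (not along the pixel's ray), 0 where there is no reading.
- ctrl.camera_params(name): a dict with "intrinsics" (3x3 intrinsics, pixels), "R" (3x3) and "t" (3): a world point X has camera coordinates R X + t. Camera axes: x right, y down, z forward; pixel columns grow to the right and rows downward; lengths in m; the calibration is good to about 2 mm. A picture is of the moment at which its call begins: read the wrist's pose just before it. camera_params takes no time and is no camera call; for the wrist camera it gives the pose at the moment of the call.
- ctrl.sign_off(): hands the job in, once; it reports no verdict.
The state is a dict: "clock": time; "qpos": joint angles; "qd": joint speeds; "joint_torque": joint torques, N m; "position": TCP position; "eef_rot": TCP orientation; "wrist_force": force on the tool from outside, world axes, zero at the start; "torque": the same for the moment, N m; "finger_gap": finger opening in m.
Only numpy, scipy, OpenCV 4.12 (cv2) and the standard library are available. Lean on these libraries where they do the work, as an engineer would, in place of code of your own. Each camera call takes 0.05 s, during which the arm holds its last target. There are 200 camera calls.

## Working session

There is one attempt and no reset: what is moved stays moved. The work goes in short steps, Python scripts to look and compute and a tool call to move; the robot and the scene stay as the last step left them, time stands still between calls to the robot, and variables do not carry over. Pictures are saved under pics/ and viewed, about 8 in all and at most 12, crops included, and the job is handed in when it is done.

Besides the shell and the picture viewer there is one more tool, called after "Request:" in YAML: its name, and indented under it one key for each argument. drive_tool: Moves the arm, as the interface text tells. Its arguments: {"type":"object","properties":{"steps":{"type":"array"}},"required":["steps"]}

```bash
mkdir -p pics
cat > h.py <<'E'
import numpy as np, cv2
from workcell import ctrl
def shot(n):
    p=ctrl.camera_params(n); im,d=ctrl.capture(n); return p,im,d
def pt(p,d,u,v,z=None):
    K=np.array(p["intrinsics"]);R=np.array(p["R"]);t=np.array(p["t"])
    r=np.linalg.inv(K)@[u,v,1.]
    C=-R.T@t; w=R.T@r
    if z is None: return C+w*d[int(v),int(u)]
    return C+w*(z-C[2])/w[2]
def save(n,p,im,d): 
    cv2.imwrite(f"pics/{n}.png",im); np.savez(f"pics/{n}.npz",d=d,im=im,**{k:np.array(p[k]) for k in("intrinsics","R","t")})
def load(n):
    f=np.load(f"pics/{n}.npz"); return f,f["im"],f["d"]
E
python3 - <<'E'
from h import *
for n in("top","side"):
    p,im,d=shot(n); save(n+"0",p,im,d); print(n,-np.array(p["R"]).T@p["t"])
s=ctrl.sense(); print(s["clock"],s["position"],s["eef_rot"],s["finger_gap"],s["wrist_force"])
E
```

```text
top [ 0.49506814 -0.0124968   0.80515927]
side [ 0.42606895 -0.55906335  0.59128094]
0.1 [0.29994826 0.65951819 0.18554868] [ 0.69156167 -0.1497834   0.14968691 -0.69058034] 0.09297113856422294 [ 0.36182934  0.26440276 -0.38647984]
```

View pics/top0.png

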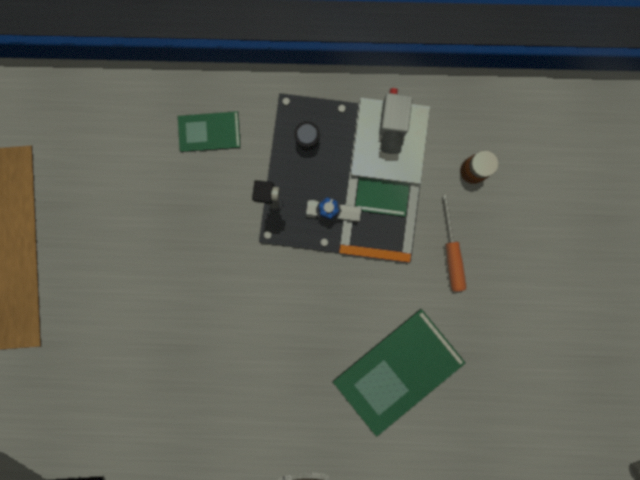

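View pics/side0.png

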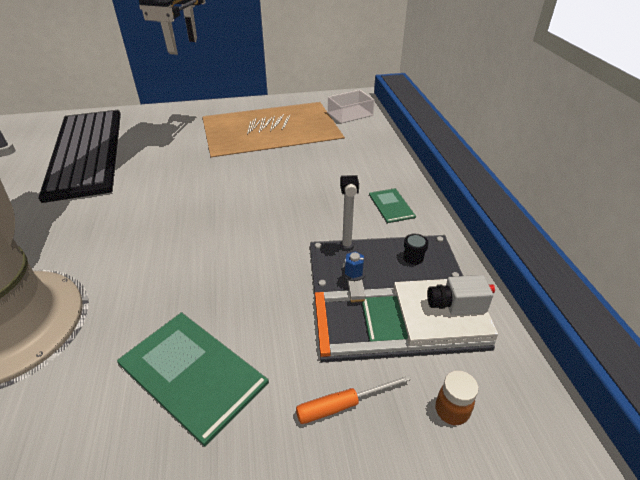

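The top view shows three green plates: a large one at (398,372), a small one at (209,131), and the one partly under the hood at (382,197). The last is the middle-sized one and lies in the channel with its white line at (381,211), so it fits. The nut is at (329,208), the post head at (265,192), the orange bar at (375,254). I'll enlarge to confirm.

Run:
```python
from h import *
f,im,d=load("top0")
c=cv2.resize(im[80:275,240:450],None,fx=3.8,fy=3.0,interpolation=cv2.INTER_CUBIC) if 0 else cv2.resize(im[85:270,250:440],None,fx=3.2,fy=3.2,interpolation=cv2.INTER_CUBIC)
for i in range(250,440,20): cv2.putText(c,str(i),(int((i-250)*3.2),10),0,.35,(0,255,255))
for i in range(100,270,20): cv2.putText(c,str(i),(0,int((i-85)*3.2)),0,.35,(0,255,255))
cv2.imwrite("pics/crop0.png",c)
# orange bar
hsv=cv2.cvtColor(im,cv2.COLOR_BGR2HSV)
m=cv2.inRange(hsv,(5,150,120),(20,255,255)); m[:, :330]=0; m[:,420:]=0; m[:240]=0;m[270:]=0
r=cv2.minAreaRect(cv2.findNonZero(m)); b=cv2.boxPoints(r); print(b)
for q in b: print(pt(f,d,*q,z=.02).round(4))
m=cv2.inRange(hsv,(100,120,60),(125,255,255)); m[:195]=0;m[225:]=0;m[:,:310]=0;m[:,350:]=0
ys,xs=np.nonzero(m);print(xs.mean(),ys.mean(),len(xs),pt(f,d,xs.mean(),ys.mean(),z=.068))
m=cv2.inRange(hsv,(40,80,40),(90,255,255)); m[:175]=0;m[225:]=0;m[:,:345]=0;m[:,425:]=0
b=cv2.boxPoints(cv2.minAreaRect(cv2.findNonZero(m)))
for q in b: print('plate',q,pt(f,d,*q,z=.018).round(4))
for (u,v) in((278,94),(260,243)): print(pt(f,d,u,v,z=.01),d[v+3,u+5])
print('post',pt(f,d,265,192),)
```

```text
[[339.58954 252.07864]
 [340.65503 244.08737]
 [409.8908  253.31882]
 [408.82532 261.3101 ]]
[ 0.511  -0.0424  0.02  ]
[ 0.5249 -0.0439  0.02  ]
[ 0.5119 -0.1641  0.02  ]
[ 0.4981 -0.1625  0.02  ]
328.0893854748603 208.4804469273743 179 [ 0.58087263 -0.02013651  0.068     ]
plate [354.38    209.34001] [ 0.5863 -0.0666  0.018 ]
plate [358.97998 177.14   ] [ 0.6431 -0.0734  0.018 ]
plate [408.82 184.26] [ 0.6327 -0.1607  0.018 ]
plate [404.22003 216.46   ] [ 0.576  -0.1536  0.018 ]
[0.79107449 0.07381317 0.01      ] 0.8064776
[0.52368132 0.09759318 0.01      ] 0.8023817
post [0.59116623 0.0714707  0.16373331]
```

View pics/crop0.png

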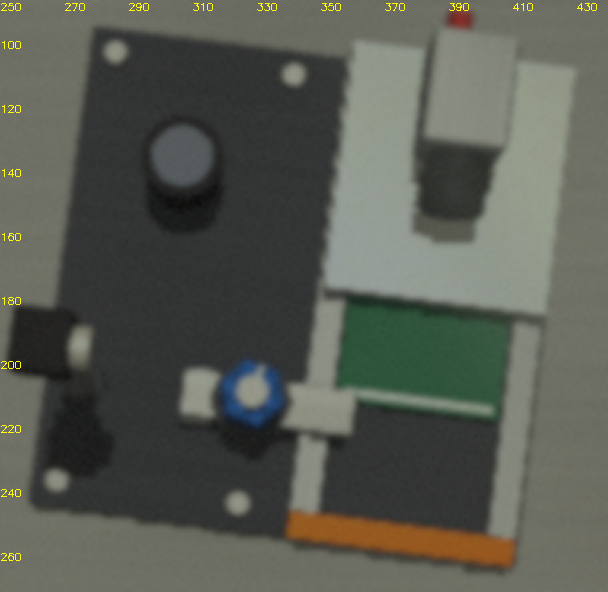

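The crop confirms it: the plate under the hood has its front-edge line at about (381,211). The strap and nose end at (354,213), the nut is at (329,208), and the gap to the orange bar is about 63 mm. The fixture is yawed about −6.2°. Next I'll plan the approach.

```bash
cat >> h.py <<'E'
from scipy.spatial.transform import Rotation as Ro
YAW=np.radians(-6.2); STOP=np.array([.5184,-.104,0]); 
FR=Ro.from_euler('z',YAW)
def fix2w(x,y,z): # fixture coords (m)
    return STOP+FR.apply([x+.110,y,z])
def w2fix(p): return FR.inv().apply(np.array(p)-STOP)-[.110,0,0]
def ori(phi):  # tool down, jaw axis z at world yaw phi
    z=np.array([np.cos(phi),np.sin(phi),0]); y=np.array([0,0,-1.]); return Ro.from_matrix(np.c_[np.cross(y,z),y,z])
def plan(p,R=None,s=None):
    s=s or ctrl.sense(); R0=Ro.from_quat(s["eef_rot"]); R=R or R0
    print("shift mm",(R0.inv().apply(np.array(p)-s["position"])*1000).round(1),"rot",(R0.inv()*R).as_rotvec().round(3))
def st():
    s=ctrl.sense(); M=Ro.from_quat(s["eef_rot"]).as_matrix()
    print("t",s["clock"],"fix mm",(w2fix(s["position"])*1000).round(1),"jaw yaw vs fixture y deg",np.degrees(np.arctan2(M[1,2],M[0,2])-YAW).round(1)-90,"F",s["wrist_force"].round(1),"q",s["qpos"].round(2),s["finger_gap"].round(4)); return s
E
python3 - <<'E'
from h import *
s=st(); print(Ro.from_quat(s["eef_rot"]).as_matrix().round(3))
for a in (0,90,180,270): print(a); plan(fix2w(-.010,-.003,.24),ori(YAW+np.radians(a)))
E
```

```text
Traceback (most recent call last):
  File "h.py", line 28, in st
    print("t",s["clock"],"fix mm",(w2fix(s["position"])*1000).round(1),"jaw yaw vs fixture y deg",np.degrees(np.arctan2(M[1,2],M[0,2])-YAW).round(1)-90,"F",s["wrist_force"].round(1),"q",s["qpos"].round(2),s["finger_gap"].round(4)); return s
                                                                                                                                                                                                             ^^^^^^^^^^^^^^^^^^^^^
AttributeError: 'float' object has no attribute 'round'
```

```bash
sed -i 's/s\["finger_gap"\].round(4)/round(s["finger_gap"],4)/; s/s\["qpos"\].round/np.array(s["qpos"]).round/; s/s\["wrist_force"\].round/np.array(s["wrist_force"]).round/' h.py
python3 - <<'E'
from h import *
s=st(); print(Ro.from_quat(s["eef_rot"]).as_matrix().round(3))
for a in (0,90,180,270): print(a); plan(fix2w(-.010,-.003,.24),ori(YAW+np.radians(a)))
E
```

```text
t 0.1 fix mm [-409.6  735.5  185.5] jaw yaw vs fixture y deg -18.299999999999997 F [ 0.4  0.3 -0.4] q [-1.22  0.6  -0.    1.6   0.    0.94 -0.08] 0.093
[[ 0.91  -0.     0.414]
 [-0.414 -0.001  0.91 ]
 [ 0.    -1.    -0.001]]
0
shift mm [ 610.8  -53.6 -576.2] rot [1.000e-03 1.252e+00 1.000e-03]
90
shift mm [ 610.8  -53.6 -576.2] rot [ 0.001 -0.319 -0.   ]
180
shift mm [ 610.8  -53.6 -576.2] rot [ 1.000e-03 -1.889e+00 -1.000e-03]
270
shift mm [ 610.8  -53.6 -576.2] rot [0.000e+00 2.823e+00 2.000e-03]
```

Request:
drive_tool:
  steps: [611, -54, -576, 0, 1.252, 0, 0, 611, -54, -576, 0, 1.252, 0, 0, 611, -54, -576, 0, 1.252, 0, 0, 611, -54, -576, 0, 1.252, 0, 0, 611, -54, -576, 0, 1.252, 0, 0]

```text
clock: 0.6
position: [0.3949, 0.427, 0.2023]
eef_rot: [0.587, -0.394, 0.394, -0.587]
wrist_force: [0.6, -0.2, -0.2]
finger_gap: 0.0573
```

Run:
```python
from h import *
st(); plan(fix2w(-.012,-.003,.24),ori(YAW))
```

```text
t 0.6 fix mm [-290.2  514.5  202.3] jaw yaw vs fixture y deg -61.6 F [ 0.6 -0.2 -0.2] q [-1.07  0.41  0.21  1.93 -0.12  0.81 -0.41] 0.0573
shift mm [587.5 -37.6  -1.7] rot [0.    0.496 0.   ]
```

Request:
drive_tool:
  steps: [587, -38, -2, 0, 0.496, 0, 0, 587, -38, -2, 0, 0.496, 0, 0, 587, -38, -2, 0, 0.496, 0, 0, 587, -38, -2, 0, 0.496, 0, 0, 587, -38, -2, 0, 0.496, 0, 0]

```text
clock: 1.1
position: [0.4897, 0.1966, 0.2186]
eef_rot: [0.474, -0.525, 0.525, -0.473]
wrist_force: [1.8, 0.2, 0.8]
finger_gap: 0.0178
```

Run:
```python
from h import *
st(); plan(fix2w(-.012,-.003,.24),ori(YAW))
```

```text
t 1.1 fix mm [-171.   295.7  218.6] jaw yaw vs fixture y deg -89.7 F [1.8 0.2 0.8] q [-0.78  0.34  0.39  2.03 -0.17  0.8  -0.39] 0.0178
shift mm [299.5 -21.4 157.5] rot [0.    0.005 0.   ]
```

Request:
drive_tool:
  steps: [200, -14, 105, 0, 0.005, 0, 0, 200, -14, 105, 0, 0.005, 0, 0, 200, -14, 105, 0, 0.005, 0, 0, 200, -14, 105, 0, 0.005, 0, 0, 200, -14, 105, 0, 0.005, 0, 0]

```text
clock: 1.6
position: [0.5745, -0.016, 0.2329]
eef_rot: [0.472, -0.526, 0.528, -0.471]
wrist_force: [0.5, 1.6, -0.5]
finger_gap: 0.0002
```

Request:
drive_tool:
  steps: [99, -7, 52, 0, 0, 0, 0, 99, -7, 52, 0, 0, 0, 0, 99, -7, 52, 0, 0, 0, 0, 99, -7, 52, 0, 0, 0, 0, 99, -7, 52, 0, 0, 0, 0]

```text
clock: 2.1
position: [0.6142, -0.114, 0.239]
eef_rot: [-0.473, 0.526, -0.525, 0.473]
wrist_force: [0.3, 0.2, -0.4]
finger_gap: 0.0
```

Run:
```python
from h import *
st(); p,im,d=shot("wrist"); save("w1",p,im,d)
```

```text
t 2.1 fix mm [-13.7   0.4 239. ] jaw yaw vs fixture y deg -89.9 F [ 0.3  0.2 -0.4] q [-0.2   0.45  0.42  1.8  -0.22  0.94  0.22] 0.0
```

View pics/w1.png

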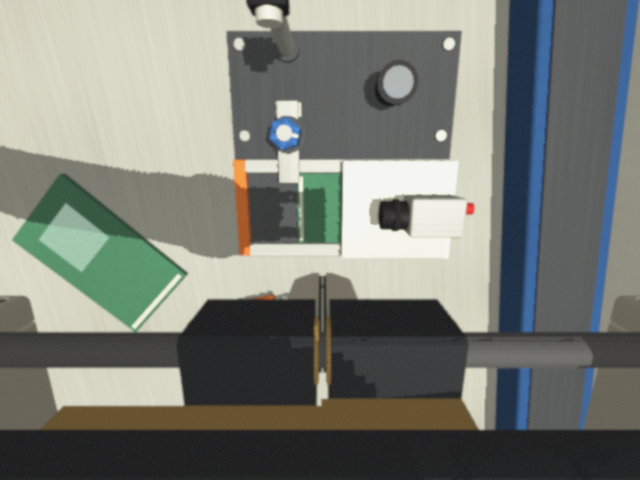

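The wrist view shows the orange stop's inner face at column 250, the plate's white line at column 301 and the hood's edge at column 342, with the nut at (285,133). I'll compute positions from these and enlarge the nut.

Run:
```python
from h import *
f,im,d=load("w1")
def P(n,u,v,z): print(n,(w2fix(pt(f,d,u,v,z))*1000).round(1), "depth z",round(float(pt(f,d,u,v)[2]*1000),1))
P("stop L",246,165,.02);P("stop R",251,250,.02);P("stop mid",248,208,.02)
P("line",301,210,.018);P("platefront?",298,210,.018);P("hood",342,210,.036);P("hoodR",342,255,.036);P("base far L",459,32,.01);P("base near L",229,32,.01);P("post",268,10,.163)
hsv=cv2.cvtColor(im,cv2.COLOR_BGR2HSV)
m=cv2.inRange(hsv,(100,100,50),(125,255,255)); m[:105]=0;m[160:]=0;m[:,:262]=0;m[:,310:]=0
z=pt(f,d,285,133)[2];print("nut top z",z)
# rectify top at z=.068: 0.1mm/px... grid
c=pt(f,d,285,133,.068); print("c",w2fix(c)*1000)
K=f["intrinsics"];R=f["R"];t=f["t"]
g=np.arange(-30,30,.1)/1000
cf=w2fix(c)
X,Y=np.meshgrid(g,g)   # cols: fixture -y right ; rows: x up
pts=np.stack([np.zeros_like(X)]*3,-1)
W=STOP+FR.apply(np.c_[(cf[0]-Y).ravel()+.11,(cf[1]-X).ravel(),np.full(X.size,.068)])
q=(K@(R@W.T+t[:,None])); u=(q[0]/q[2]).reshape(X.shape).astype(np.float32);v=(q[1]/q[2]).reshape(X.shape).astype(np.float32)
r=cv2.remap(im,u,v,cv2.INTER_CUBIC); 
for k in range(0,600,100): cv2.line(r,(k,0),(k,599),(0,255,255),1);cv2.line(r,(0,k),(599,k),(0,255,255),1)
cv2.imwrite("pics/nut.png",r); print("center fixture",cf*1000)
```

```text
stop L [-107.3   57.3   20. ] depth z 21.1
stop R [-107.   -51.9   20. ] depth z 20.2
stop mid [-107.8    3.9   20. ] depth z 19.7
line [-40.5   1.1  18. ] depth z 17.3
platefront? [-44.3   1.1  18. ] depth z 17.9
hood [11.   4.3 36. ] depth z 18.5
hoodR [ 12.  -53.5  36. ] depth z 32.8
base far L [142.9 206.   10. ] depth z 10.6
base near L [-120.5  205.7   10. ] depth z 11.1
post [-52.7 172.5 163. ] depth z 163.1
nut top z 0.0742890889227143
c [-53.02430889  92.47159188  68.        ]
center fixture [-53.02430889  92.47159188  68.        ]
```

View pics/nut.png

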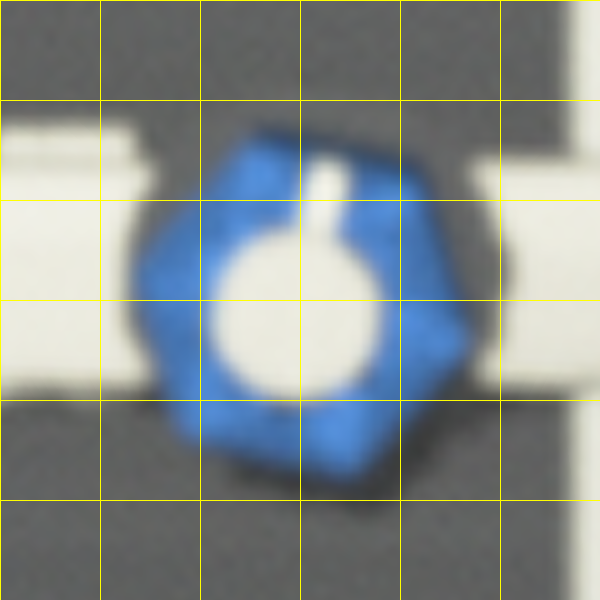

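The nut centre in fixture axes is about (−55.5, 91). Its mark and top flat are rotated about 12° clockwise, so the joint is at about 0.2. The remaining drag is about 62 mm. Now I'll descend over the plate.

Request:
drive_tool:
  steps: [3, 50, 0, 0, 0, 0, 0, 3, 100, 0, 0, 0, 0, 0, 3, 150, 0, 0, 0, 0, 0, 3, 190, 0, 0, 0, 0, 0, 3, 212, 0, 0, 0, 0, 0]

```text
clock: 2.65
position: [0.6124, -0.1151, 0.0243]
eef_rot: [-0.474, 0.527, -0.524, 0.473]
wrist_force: [-0.5, 0.6, 0.2]
finger_gap: 0.0002
```

Request:
drive_tool:
  steps: [0, 1, 0, 0, 0, 0, 0, 0, 2, 0, 0, 0, 0, 0, 0, 3, 0, 0, 0, 0, 0, 0, 4, 0, 0, 0, 0, 0, 0, 5, 0, 0, 0, 0, 0]

```text
clock: 3.15
position: [0.6151, -0.1181, 0.0237]
eef_rot: [0.472, -0.525, 0.526, -0.473]
wrist_force: [-0.3, -0.5, 0.0]
finger_gap: 0.0002
```

Run:
```python
from h import *
st()
```

```text
t 3.15 fix mm [-12.3  -3.6  23.7] jaw yaw vs fixture y deg -89.9 F [-0.3 -0.5  0. ] q [-0.08  0.71  0.28  1.97 -0.37  0.52  0.35] 0.0002
```

Request:
drive_tool:
  steps: [0, 1, 0, 0, 0, 0, 0, 0, 2, 0, 0, 0, 0, 0, 0, 3, 0, 0, 0, 0, 0, 0, 3.5, 0, 0, 0, 0, 0, 0, 4, 0, 0, 0, 0, 0]

```text
clock: 3.65
position: [0.6144, -0.1184, 0.0184]
eef_rot: [-0.473, 0.526, -0.526, 0.472]
wrist_force: [0.2, -0.6, -0.1]
finger_gap: 0.0003
```

Request:
drive_tool:
  steps: [0, 0.5, 0, 0, 0, 0, 0, 0, 1, 0, 0, 0, 0, 0, 0, 1.5, 0, 0, 0, 0, 0, 0, 2, 0, 0, 0, 0, 0, 0, 2, 0, 0, 0, 0, 0]

```text
clock: 4.15
position: [0.6144, -0.1183, 0.0165]
eef_rot: [0.473, -0.526, 0.526, -0.473]
wrist_force: [0.3, -0.2, -0.2]
finger_gap: 0.0008
```

Request:
drive_tool:
  steps: [0, 0.5, 0, 0, 0, 0, 0, 0, 1, 0, 0, 0, 0, 0, 0, 1, 0, 0, 0, 0, 0]

```text
clock: 4.45
position: [0.6144, -0.1183, 0.0155]
eef_rot: [-0.473, 0.526, -0.526, 0.473]
wrist_force: [-0.3, -0.3, 0.8]
finger_gap: 0.0007
```

Request:
drive_tool:
  steps: [0, 0.5, 0, 0, 0, 0, 0, 0, 1, 0, 0, 0, 0, 0, 0, 1, 0, 0, 0, 0, 0]

```text
clock: 4.75
position: [0.6144, -0.1183, 0.0145]
eef_rot: [-0.473, 0.526, -0.526, 0.473]
wrist_force: [0.2, 0.0, -1.1]
finger_gap: 0.0002
```

Run:
```python
from h import *
st(); p,im,d=shot("side"); save("s1",p,im,d)
cv2.imwrite("pics/s1c.png",cv2.resize(im[190:370,290:510],None,fx=3.3,fy=3.3,interpolation=cv2.INTER_CUBIC))
```

```text
t 4.75 fix mm [-13.   -3.8  14.5] jaw yaw vs fixture y deg -89.9 F [ 0.2  0.  -1.1] q [-0.08  0.72  0.27  1.97 -0.38  0.5   0.36] 0.0002
```

View pics/s1c.png

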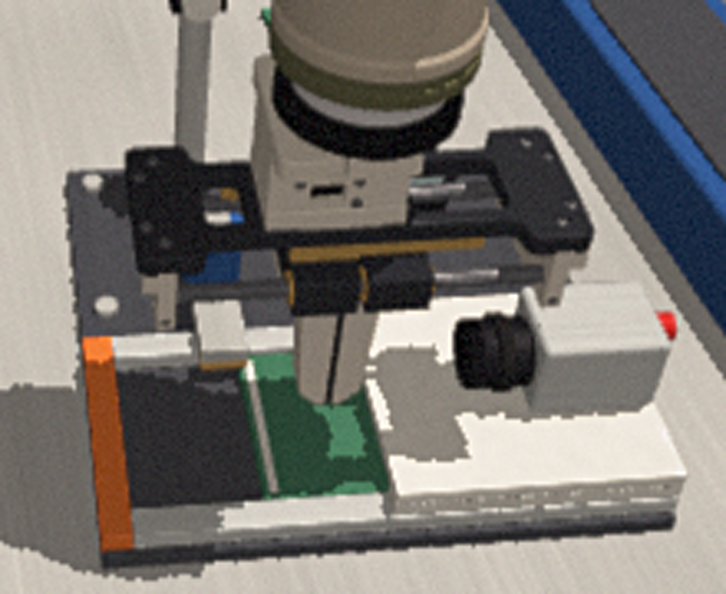

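The side view shows the closed fingers at crop (330,395), over the green plate, about at its surface and clear of the hood and camera. I'll go on lowering slowly.

Request:
drive_tool:
  steps: [0, 0.5, 0, 0, 0, 0, 0, 0, 0.5, 0, 0, 0, 0, 0]

```text
clock: 5.0
position: [0.6144, -0.1183, 0.014]
eef_rot: [0.473, -0.526, 0.526, -0.473]
wrist_force: [-0.2, -0.2, 0.2]
finger_gap: 0.0003
```

Request:
drive_tool:
  steps: [0, 0.5, 0, 0, 0, 0, 0, 0, 0.5, 0, 0, 0, 0, 0]

```text
clock: 5.2
position: [0.6144, -0.1183, 0.0135]
eef_rot: [-0.473, 0.526, -0.526, 0.473]
wrist_force: [1.2, -0.1, -0.2]
finger_gap: 0.0006
```

Request:
drive_tool:
  steps: [0, 0.5, 0, 0, 0, 0, 0, 0, 0.5, 0, 0, 0, 0, 0]

```text
clock: 5.4
position: [0.6144, -0.1183, 0.013]
eef_rot: [0.473, -0.526, 0.526, -0.473]
wrist_force: [-0.5, -0.4, -0.2]
finger_gap: 0.0006
```

Request:
drive_tool:
  steps: [0, 0.5, 0, 0, 0, 0, 0, 0, 0.5, 0, 0, 0, 0, 0]

```text
clock: 5.6
position: [0.6144, -0.1183, 0.0124]
eef_rot: [-0.473, 0.526, -0.526, 0.473]
wrist_force: [-0.1, 0.2, 0.3]
finger_gap: 0.0006
```

Request:
drive_tool:
  steps: [0, 0.5, 0, 0, 0, 0, 0, 0, 0.5, 0, 0, 0, 0, 0]

```text
clock: 5.8
position: [0.6144, -0.1183, 0.012]
eef_rot: [0.473, -0.526, 0.526, -0.473]
wrist_force: [-0.2, -1.0, -0.6]
finger_gap: 0.0006
```

Run:
```python
from h import *
s=st(); print(s["joint_torque"])
p,im,d=shot("wrist"); save("w2",p,im,d)
K,R,t=[np.array(p[k]) for k in("intrinsics","R","t")]
q=K@(R@s["position"]+t); print("tcp px",q[:2]/q[2],q[2])
for v in range(300,420,8): print(v,[ (pt(p,d,u,v)*1000).round(0)[2] for u in (280,300,322,340,360)])
cv2.imwrite("pics/w2c.png",im[60:])
```

```text
t 5.8 fix mm [-13.   -3.8  12. ] jaw yaw vs fixture y deg -89.9 F [-0.2 -1.  -0.6] q [-0.07  0.72  0.27  1.97 -0.38  0.5   0.36] 0.0006
[ 1.29100090e-02 -7.23510075e+01  6.80055678e+00 -1.37957731e+01
 -2.85589200e-02  2.94354872e-02  2.93805570e-03]
tcp px [321.2210067  269.99768261] 0.21085261895325086
300 [np.float64(135.0), np.float64(135.0), np.float64(67.0), np.float64(134.0), np.float64(134.0)]
308 [np.float64(139.0), np.float64(138.0), np.float64(68.0), np.float64(139.0), np.float64(139.0)]
316 [np.float64(143.0), np.float64(142.0), np.float64(69.0), np.float64(143.0), np.float64(142.0)]
324 [np.float64(147.0), np.float64(145.0), np.float64(70.0), np.float64(146.0), np.float64(145.0)]
332 [np.float64(149.0), np.float64(150.0), np.float64(140.0), np.float64(151.0), np.float64(150.0)]
340 [np.float64(153.0), np.float64(152.0), np.float64(145.0), np.float64(152.0), np.float64(152.0)]
348 [np.float64(154.0), np.float64(152.0), np.float64(145.0), np.float64(153.0), np.float64(153.0)]
356 [np.float64(153.0), np.float64(153.0), np.float64(146.0), np.float64(153.0), np.float64(152.0)]
364 [np.float64(153.0), np.float64(152.0), np.float64(147.0), np.float64(153.0), np.float64(153.0)]
372 [np.float64(153.0), np.float64(153.0), np.float64(0.0), np.float64(153.0), np.float64(154.0)]
380 [np.float64(154.0), np.float64(154.0), np.float64(0.0), np.float64(152.0), np.float64(153.0)]
388 [np.float64(152.0), np.float64(152.0), np.float64(0.0), np.float64(153.0), np.float64(153.0)]
396 [np.float64(152.0), np.float64(152.0), np.float64(1.0), np.float64(154.0), np.float64(153.0)]
404 [np.float64(152.0), np.float64(153.0), np.float64(154.0), np.float64(154.0), np.float64(155.0)]
412 [np.float64(157.0), np.float64(157.0), np.float64(157.0), np.float64(157.0), np.float64(157.0)]
```

View pics/w2c.png

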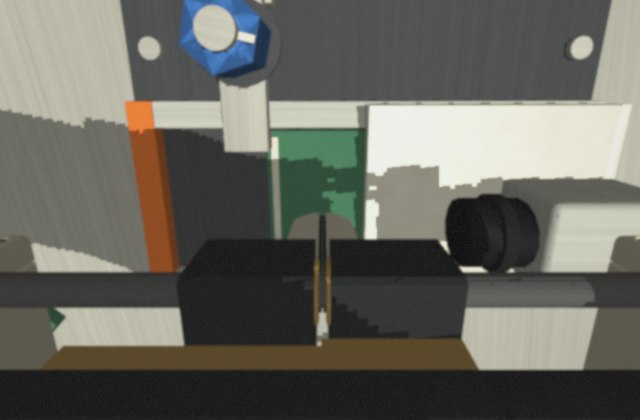

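The wrist view shows the fingertip hidden behind the finger bodies, with the plate between the white line at column 275 and the hood at column 365. I'll measure the tip height from the side camera's depth instead.

Run:
```python
from h import *
p,im,d=shot("side")
s=ctrl.sense(); K,R,t=[np.array(p[k]) for k in("intrinsics","R","t")]
q=K@(R@s["position"]+t); print("tcp px",q[:2]/q[2],q[2])
for u in (384,390,396):
  for v in range(296,322,2): print(u,v,(w2fix(pt(p,d,u,v))*1000).round(1),im[v,u])
```

```text
tcp px [385.51280619 321.48334474] 0.7315790710942628
384 296 [-23.8 -13.1  84.1] [109 123 132]
384 298 [-23.2 -12.5  79. ] [109 118 131]
384 300 [-22.8 -12.6  74.6] [113 122 135]
384 302 [-22.1 -11.6  68.8] [108 120 128]
384 304 [-22.2 -13.3  66.2] [113 122 133]
384 306 [-21.5 -12.6  60.7] [112 124 134]
384 308 [-21.  -12.4  55.8] [113 122 132]
384 310 [-20.8 -13.1  51.9] [116 128 138]
384 312 [-20.2 -12.4  46.2] [ 91 102 103]
384 314 [-14.3   6.   19. ] [53 70 40]
384 316 [-15.2   1.5  19.5] [53 70 41]
384 318 [-16.   -2.8  19.7] [55 70 45]
384 320 [-16.4  -5.6  18.2] [55 73 43]
390 296 [-14.6 -13.1  83.4] [ 92 101 110]
390 298 [-14.2 -13.2  79. ] [75 82 87]
390 300 [-13.3 -11.8  72.9] [46 48 53]
390 302 [-13.  -12.4  68.9] [25 21 26]
390 304 [-11.9 -10.2  61.7] [20 22 21]
390 306 [-11.4 -10.3  57.2] [27 25 28]
390 308 [-11.5 -12.   54.5] [41 43 48]
390 310 [-10.9 -11.8  49.4] [55 57 61]
390 312 [-10.8 -12.9  46. ] [71 79 89]
390 314 [-4.8  4.4 20. ] [ 95 129  79]
390 316 [-5.4  1.  19.2] [ 97 132  77]
390 318 [-6.1 -2.6 18.6] [ 97 130  76]
390 320 [-6.5 -5.6 17.3] [ 96 130  79]
396 296 [ -5.7 -14.1  83.7] [109 123 132]
396 298 [ -4.9 -13.   78. ] [111 123 133]
396 300 [ -4.8 -14.5  75.1] [114 125 134]
396 302 [ -3.6 -12.3  68. ] [110 121 135]
396 304 [ -3.3 -12.9  64.1] [112 124 135]
396 306 [ -2.8 -12.8  59.3] [109 120 132]
396 308 [ -2.  -11.9  53.6] [114 125 138]
396 310 [ -1.8 -13.   50. ] [ 89 102 102]
396 312 [ 5.6  7.5 20.4] [52 65 32]
396 314 [ 5.2  4.8 18.6] [ 94 127  73]
396 316 [ 4.4  0.7 18.6] [100 134  79]
396 318 [ 3.3 -4.1 19.5] [ 99 131  79]
396 320 [ 3.  -6.7 17.8] [ 97 127  76]
```

Run:
```python
from h import *
f,im,d=load("w2")
for u in (300,310,335,345):
  print(u,[(v,*(w2fix(pt(f,d,u,v))*1000).round(0)) for v in range(262,302,5)])
f,im,d=load("w1")
for u in (310,335):
  print(u,[(v,*(w2fix(pt(f,d,u,v))*1000).round(0)) for v in range(262,302,5)])
```

```text
300 [(262, np.float64(-26.0), np.float64(4.0), np.float64(18.0)), (267, np.float64(-26.0), np.float64(1.0), np.float64(19.0)), (272, np.float64(-26.0), np.float64(-3.0), np.float64(18.0)), (277, np.float64(-26.0), np.float64(-7.0), np.float64(17.0)), (282, np.float64(-23.0), np.float64(6.0), np.float64(57.0)), (287, np.float64(-23.0), np.float64(6.0), np.float64(64.0)), (292, np.float64(-23.0), np.float64(6.0), np.float64(69.0)), (297, np.float64(-22.0), np.float64(7.0), np.float64(75.0))]
310 [(262, np.float64(-20.0), np.float64(4.0), np.float64(19.0)), (267, np.float64(-20.0), np.float64(1.0), np.float64(19.0)), (272, np.float64(-20.0), np.float64(-3.0), np.float64(18.0)), (277, np.float64(-19.0), np.float64(6.0), np.float64(50.0)), (282, np.float64(-18.0), np.float64(7.0), np.float64(58.0)), (287, np.float64(-18.0), np.float64(7.0), np.float64(64.0)), (292, np.float64(-18.0), np.float64(6.0), np.float64(69.0)), (297, np.float64(-18.0), np.float64(6.0), np.float64(74.0))]
335 [(262, np.float64(-5.0), np.float64(4.0), np.float64(19.0)), (267, np.float64(-5.0), np.float64(1.0), np.fl
[... 1160 characters left out ...]
float64(285.0)), (287, np.float64(-19.0), np.float64(11.0), np.float64(291.0)), (292, np.float64(-19.0), np.float64(11.0), np.float64(298.0)), (297, np.float64(-18.0), np.float64(11.0), np.float64(302.0))]
335 [(262, np.float64(5.0), np.float64(-75.0), np.float64(1.0)), (267, np.float64(5.0), np.float64(-82.0), np.float64(0.0)), (272, np.float64(5.0), np.float64(-90.0), np.float64(1.0)), (277, np.float64(-6.0), np.float64(11.0), np.float64(278.0)), (282, np.float64(-7.0), np.float64(11.0), np.float64(284.0)), (287, np.float64(-7.0), np.float64(11.0), np.float64(290.0)), (292, np.float64(-7.0), np.float64(11.0), np.float64(297.0)), (297, np.float64(-7.0), np.float64(10.0), np.float64(301.0))]
```

Two cameras agree that the real fingertips are about 33 mm above the reported TCP: at a TCP of z 12 the tips are at about 45. The tool offset along the fingers is off, while the lateral position agrees. I'll work from the real tips, so contact should come at a TCP z of about −15. Descending.

Request:
drive_tool:
  steps: [0, 4, 0, 0, 0, 0, 0, 0, 8, 0, 0, 0, 0, 0, 0, 12, 0, 0, 0, 0, 0, 0, 15, 0, 0, 0, 0, 0, 0, 17, 0, 0, 0, 0, 0]

```text
clock: 6.4
position: [0.6142, -0.1183, -0.0055]
eef_rot: [-0.473, 0.526, -0.526, 0.472]
wrist_force: [-0.5, 0.1, -0.2]
finger_gap: 0.0003
```

Request:
drive_tool:
  steps: [0, 1, 0, 0, 0, 0, 0, 0, 2, 0, 0, 0, 0, 0, 0, 3, 0, 0, 0, 0, 0, 0, 4, 0, 0, 0, 0, 0]

```text
clock: 6.8
position: [0.6145, -0.1182, -0.0089]
eef_rot: [0.473, -0.526, 0.526, -0.473]
wrist_force: [0.5, -0.9, 0.2]
finger_gap: 0.0008
```

Request:
drive_tool:
  steps: [0, 1, 0, 0, 0, 0, 0, 0, 2, 0, 0, 0, 0, 0, 0, 2, 0, 0, 0, 0, 0]

```text
clock: 7.1
position: [0.6144, -0.1183, -0.0111]
eef_rot: [-0.473, 0.526, -0.526, 0.473]
wrist_force: [0.6, 0.6, 1.0]
finger_gap: 0.0007
```

Request:
drive_tool:
  steps: [0, 0.5, 0, 0, 0, 0, 0, 0, 1, 0, 0, 0, 0, 0, 0, 1, 0, 0, 0, 0, 0]

```text
clock: 7.4
position: [0.6145, -0.1183, -0.012]
eef_rot: [0.473, -0.526, 0.526, -0.473]
wrist_force: [0.4, 0.7, -0.4]
finger_gap: 0.0006
```

Request:
drive_tool:
  steps: [0, 0.5, 0, 0, 0, 0, 0, 0, 1, 0, 0, 0, 0, 0, 0, 1, 0, 0, 0, 0, 0]

```text
clock: 7.7
position: [0.6144, -0.1183, -0.013]
eef_rot: [-0.473, 0.526, -0.526, 0.473]
wrist_force: [0.7, -0.1, -0.3]
finger_gap: 0.0006
```

Request:
drive_tool:
  steps: [0, 0.5, 0, 0, 0, 0, 0, 0, 1, 0, 0, 0, 0, 0, 0, 1, 0, 0, 0, 0, 0]

```text
clock: 8.0
position: [0.6145, -0.1183, -0.0139]
eef_rot: [0.473, -0.526, 0.526, -0.473]
wrist_force: [-1.0, 0.0, 1.5]
finger_gap: 0.0001
```

Request:
drive_tool:
  steps: [0, 0.5, 0, 0, 0, 0, 0, 0, 0.5, 0, 0, 0, 0, 0]

```text
clock: 8.2
position: [0.6145, -0.1183, -0.0139]
eef_rot: [0.472, -0.526, 0.526, -0.473]
wrist_force: [-0.0, 0.6, 7.5]
finger_gap: 0.0006
```

Request:
drive_tool:
  steps: [0, 0.5, 0, 0, 0, 0, 0, 0, 0.5, 0, 0, 0, 0, 0]

```text
clock: 8.4
position: [0.6145, -0.1183, -0.0139]
eef_rot: [0.472, -0.526, 0.526, -0.473]
wrist_force: [-2.5, 1.3, 12.7]
finger_gap: 0.0006
```

Request:
drive_tool:
  steps: [0, 0.5, 0, 0, 0, 0, 0, 0, 0.5, 0, 0, 0, 0, 0]

```text
clock: 8.6
position: [0.6147, -0.1184, -0.014]
eef_rot: [0.472, -0.526, 0.526, -0.473]
wrist_force: [-4.2, 0.9, 17.4]
finger_gap: 0.0002
```

Request:
drive_tool:
  steps: [0, 0.5, 0, 0, 0, 0, 0, 0, 0.5, 0, 0, 0, 0, 0]

```text
clock: 8.8
position: [0.6149, -0.1184, -0.014]
eef_rot: [0.472, -0.526, 0.526, -0.473]
wrist_force: [-4.5, 1.6, 21.7]
finger_gap: 0.0007
```

Contact came at a TCP z of −13.9, so the tips are 32 mm above the reported TCP. Stiffness is about 10 N/mm. I'll ease off to about 15 N and drag along tool −z.

Request:
drive_tool:
  steps: [0, -0.6, -1, 0, 0, 0, 0, 0, -0.6, -4, 0, 0, 0, 0, 0, -0.6, -8, 0, 0, 0, 0, 0, -0.6, -12, 0, 0, 0, 0, 0, -0.6, -16, 0, 0, 0, 0]

```text
clock: 9.3
position: [0.6011, -0.1172, -0.0139]
eef_rot: [0.471, -0.525, 0.528, -0.474]
wrist_force: [2.4, 0.3, 10.6]
finger_gap: 0.0009
```

Run:
```python
from h import *
st(); p,im,d=shot("wrist"); save("w3",p,im,d)
g=cv2.cvtColor(im,cv2.COLOR_BGR2GRAY)
for v in (215,240,255): print(v,[(u,(w2fix(pt(p,d,u,v,.018))*1000).round(0)[0],*im[v,u]) for u in range(150,345,5)] if v==240 else '')
```

```text
t 9.3 fix mm [-26.3  -4.2 -13.9] jaw yaw vs fixture y deg -89.9 F [ 2.4  0.3 10.6] q [-0.05  0.75  0.23  2.01 -0.4   0.42  0.38] 0.0009
215 
240 [(150, np.float64(-115.0), np.uint8(35), np.uint8(75), np.uint8(140)), (155, np.float64(-113.0), np.uint8(36), np.uint8(75), np.uint8(140)), (160, np.float64(-110.0), np.uint8(30), np.uint8(69), np.uint8(130)), (165, np.float64(-108.0), np.uint8(28), np.uint8(53), np.uint8(99)), (170, np.float64(-105.0), np.uint8(44), np.uint8(52), np.uint8(71)), (175, np.float64(-102.0), np.uint8(49), np.uint8(50), np.uint8(47)), (180, np.float64(-100.0), np.uint8(50), np.uint8(53), np.uint8(51)), (185, np.float64(-97.0), np.uint8(48), np.uint8(48), np.uint8(49)), (190, np.float64(-95.0), np.uint8(52), np.uint8(51), np.uint8(51)), (195, np.float64(-92.0), np.uint8(48), np.uint8(48), np.uint8(48)), (200, np.float64(-89.0), np.uint8(51), np.uint8(51), np.uint8(51)), (205, np.float64(-87.0), np.uint8(49), np.uint8(49), np.uint8(48)), (210, np.float64(-84.0), np.uint8(50), np.uint8(50), np.uint8(49)), (215, np.float64(-82.0), np.uint8(53), np.uint8(50), np.uint
[... 1017 characters left out ...]
, np.uint8(48)), (295, np.float64(-40.0), np.uint8(55), np.uint8(76), np.uint8(47)), (300, np.float64(-37.0), np.uint8(52), np.uint8(72), np.uint8(43)), (305, np.float64(-35.0), np.uint8(56), np.uint8(76), np.uint8(47)), (310, np.float64(-32.0), np.uint8(59), np.uint8(77), np.uint8(50)), (315, np.float64(-30.0), np.uint8(59), np.uint8(79), np.uint8(50)), (320, np.float64(-27.0), np.uint8(57), np.uint8(76), np.uint8(47)), (325, np.float64(-24.0), np.uint8(56), np.uint8(76), np.uint8(50)), (330, np.float64(-22.0), np.uint8(55), np.uint8(74), np.uint8(49)), (335, np.float64(-19.0), np.uint8(56), np.uint8(76), np.uint8(48)), (340, np.float64(-17.0), np.uint8(56), np.uint8(78), np.uint8(49))]
255
```

The plate follows: its front is now at about −59 with 48 mm to go. I'll continue with slightly more press.

Request:
drive_tool:
  steps: [0, 0.3, -4, 0, 0, 0, 0, 0, 0.3, -8, 0, 0, 0, 0, 0, 0.3, -12, 0, 0, 0, 0, 0, 0.3, -16, 0, 0, 0, 0, 0, 0.3, -20, 0, 0, 0, 0]

```text
clock: 9.85
position: [0.5819, -0.1152, -0.014]
eef_rot: [0.471, -0.524, 0.528, -0.474]
wrist_force: [3.0, -0.3, 13.1]
finger_gap: 0.0008
```

Request:
drive_tool:
  steps: [0, 0, -4, 0, 0, 0, 0, 0, 0, -8, 0, 0, 0, 0, 0, 0, -12, 0, 0, 0, 0, 0, 0, -15, 0, 0, 0, 0, 0, 0, -18, 0, 0, 0, 0]

```text
clock: 10.35
position: [0.564, -0.1133, -0.014]
eef_rot: [0.471, -0.524, 0.528, -0.474]
wrist_force: [4.1, -0.4, 13.8]
finger_gap: 0.0004
```

Request:
drive_tool:
  steps: [0, 0, -2, 0, 0, 0, 0, 0, 0, -4, 0, 0, 0, 0, 0, 0, -6, 0, 0, 0, 0, 0, 0, -8, 0, 0, 0, 0, 0, 0, -8, 0, 0, 0, 0]

```text
clock: 10.85
position: [0.5559, -0.1124, -0.014]
eef_rot: [0.471, -0.524, 0.528, -0.474]
wrist_force: [2.5, 0.2, 14.7]
finger_gap: 0.0004
```

```bash
cat > edge.py <<'E'
from h import *
st(); p,im,d=shot("wrist"); save("we",p,im,d)
for v in (240,):
  for u in range(110,300,3): print(u,(w2fix(pt(p,d,u,v,.018))*1000).round(0)[0],*im[v,u],end=' | ')
E
python3 edge.py
```

```text
t 10.85 fix mm [-71.8  -4.3 -14. ] jaw yaw vs fixture y deg -89.9 F [ 2.5  0.2 14.7] q [-0.04  0.72  0.2   2.12 -0.41  0.34  0.4 ] 0.0004
110 -182.0 99 109 109 | 113 -180.0 99 107 107 | 116 -179.0 100 108 109 | 119 -177.0 101 110 110 | 122 -175.0 99 108 109 | 125 -174.0 103 110 111 | 128 -172.0 100 110 111 | 131 -171.0 102 114 113 | 134 -169.0 98 109 109 | 137 -168.0 98 109 110 | 140 -166.0 101 111 111 | 143 -165.0 101 110 111 | 146 -163.0 102 110 112 | 149 -161.0 102 112 114 | 152 -160.0 101 110 111 | 155 -158.0 102 112 113 | 158 -157.0 101 110 111 | 161 -155.0 101 110 112 | 164 -154.0 101 109 110 | 167 -152.0 98 107 108 | 170 -151.0 96 106 107 | 173 -149.0 98 108 109 | 176 -147.0 100 109 109 | 179 -146.0 101 109 110 | 182 -144.0 99 107 108 | 185 -143.0 99 109 109 | 188 -141.0 100 110 111 | 191 -140.0 100 110 110 | 194 -138.0 100 110 110 | 197 -137.0 103 111 112 | 200 -135.0 101 111 112 | 203 -133.0 100 110 111 | 206 -132.0 98 107 108 | 209 -130.0 100 110 110 | 212 -129.0 101 109 111 | 215 -127.0 98 107 107 | 218 -126.0 99 108 110 | 221 -124.0 77 94 124 | 224 -123.0 34 76 142 | 227 -121.0 34 76 142 | 230 -119.0 36 79 145 | 233 -118.0 38 77 142 | 236 -116.0 38 78 143 | 239 -115.0 38 78 144 | 242 -113.0 39 79 145 | 245 -112.0 37 77 144 | 248 -110.0 34 76 140 | 251 -109.0 31 60 106 | 254 -107.0 45 54 73 | 257 -105.0 54 54 54 | 260 -104.0 56 73 50 | 263 -102.0 69 86 68 | 266 -101.0 117 132 133 | 269 -99.0 120 135 137 | 272 -98.0 98 113 108 | 275 -96.0 58 76 48 | 278 -94.0 57 77 48 | 281 -93.0 55 76 47 | 284 -91.0 58 77 48 | 287 -90.0 56 76 48 | 290 -88.0 59 79 50 | 293 -87.0 55 76 47 | 296 -85.0 58 76 49 | 299 -84.0 56 76 47 |
```

About 3 mm of gap is left. I'll push on until the stop resists.

Request:
drive_tool:
  steps: [0, 0, -1, 0, 0, 0, 0, 0, 0, -2, 0, 0, 0, 0, 0, 0, -3, 0, 0, 0, 0, 0, 0, -4, 0, 0, 0, 0, 0, 0, -4, 0, 0, 0, 0]

```text
clock: 11.4
position: [0.5522, -0.1121, -0.014]
eef_rot: [0.471, -0.524, 0.528, -0.474]
wrist_force: [2.7, 0.3, 14.4]
finger_gap: 0.0008
```

Request:
drive_tool:
  steps: [0, 0, -1, 0, 0, 0, 0, 0, 0, -2, 0, 0, 0, 0, 0, 0, -3, 0, 0, 0, 0, 0, 0, -4, 0, 0, 0, 0, 0, 0, -4, 0, 0, 0, 0]

```text
clock: 11.9
position: [0.549, -0.1118, -0.014]
eef_rot: [0.471, -0.524, 0.528, -0.474]
wrist_force: [3.8, -0.9, 13.6]
finger_gap: 0.0006
```

```bash
sed -i 's/range(110,300,3)/range(235,300,3)/' edge.py; python3 edge.py
```

```text
t 11.9 fix mm [-78.7  -4.5 -14. ] jaw yaw vs fixture y deg -89.9 F [ 3.8 -0.9 13.6] q [-0.03  0.71  0.2   2.13 -0.41  0.32  0.4 ] 0.0006
235 -124.0 60 88 132 | 238 -122.0 44 82 149 | 241 -121.0 37 78 145 | 244 -119.0 36 77 144 | 247 -117.0 35 77 144 | 250 -116.0 36 77 144 | 253 -114.0 34 76 143 | 256 -113.0 35 77 144 | 259 -111.0 39 79 146 | 262 -110.0 32 73 136 | 265 -108.0 50 72 70 | 268 -107.0 63 81 60 | 271 -105.0 117 132 132 | 274 -103.0 124 138 140 | 277 -102.0 104 119 115 | 280 -100.0 58 79 51 | 283 -99.0 59 80 51 | 286 -97.0 58 77 48 | 289 -96.0 59 77 50 | 292 -94.0 58 78 49 | 295 -93.0 56 78 47 | 298 -91.0 58 79 50 |
```

Request:
drive_tool:
  steps: [0, 0.3, -1, 0, 0, 0, 0, 0, 0.3, -2, 0, 0, 0, 0, 0, 0.3, -3, 0, 0, 0, 0, 0, 0.3, -4, 0, 0, 0, 0, 0, 0.3, -4, 0, 0, 0, 0]

```text
clock: 12.45
position: [0.5458, -0.1116, -0.014]
eef_rot: [0.471, -0.523, 0.529, -0.474]
wrist_force: [5.9, -1.7, 15.8]
finger_gap: 0.0001
```

```bash
python3 edge.py; python3 -c "
from h import *
f,im,d=load('we'); cv2.imwrite('pics/home.png',cv2.resize(im[60:300,120:440],None,fx=2.4,fy=2.4,interpolation=cv2.INTER_CUBIC))"
```

```text
t 12.45 fix mm [-81.9  -4.6 -14. ] jaw yaw vs fixture y deg -89.9 F [ 5.9 -1.7 15.8] q [-0.03  0.71  0.19  2.14 -0.41  0.31  0.4 ] 0.0001
235 -127.0 101 111 111 | 238 -125.0 101 111 114 | 241 -124.0 69 90 126 | 244 -122.0 39 79 145 | 247 -121.0 33 76 143 | 250 -119.0 38 78 145 | 253 -118.0 39 81 147 | 256 -116.0 35 75 145 | 259 -115.0 37 79 145 | 262 -113.0 36 79 145 | 265 -111.0 38 80 147 | 268 -110.0 37 77 141 | 271 -108.0 47 67 75 | 274 -107.0 61 81 56 | 277 -105.0 116 131 131 | 280 -104.0 123 136 139 | 283 -102.0 111 125 123 | 286 -100.0 60 79 53 | 289 -99.0 61 81 52 | 292 -97.0 58 77 48 | 295 -96.0 55 76 46 | 298 -94.0 60 79 52 |
```

View pics/home.png

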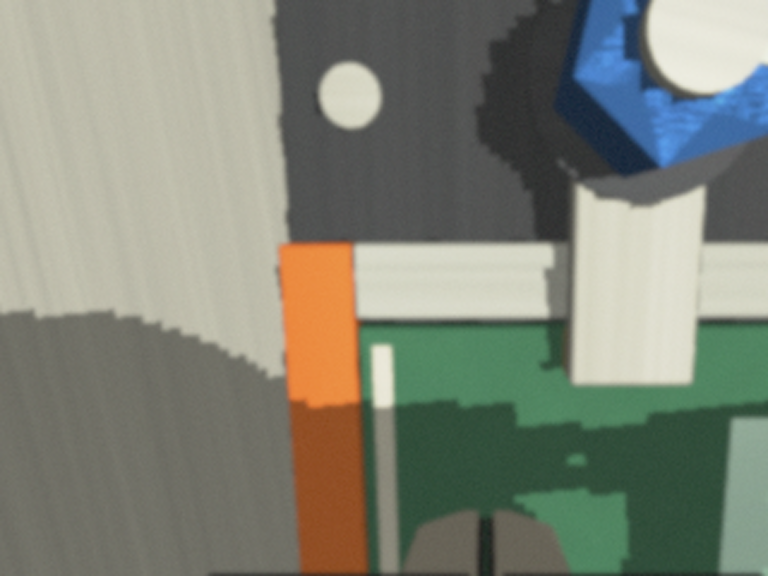

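Home: the green meets the orange bar directly along column 358 of the crop, the white line is 5 mm behind it, and the last 3 mm of finger travel slipped on a stationary plate. Now I'll lift, refining the nut's position from this picture too.

Request:
drive_tool:
  steps: [0, -5, 0, 0, 0, 0, 0, 0, -30, 0, 0, 0, 0, 0, 0, -75, 0, 0, 0, 0, 0, 0, -110, 0, 0, 0, 0, 0, 0, -110, 0, 0, 0, 0, 0]

```text
clock: 13.0
position: [0.5428, -0.1109, 0.0979]
eef_rot: [0.471, -0.525, 0.528, -0.474]
wrist_force: [0.3, 0.1, 0.3]
finger_gap: -0.0001
```

```bash
cat > nut.py <<'E'
from h import *
def nut(f,im,d,u0,v0,r,ztop=.074):
    sub=im[max(0,v0-r):v0+r,u0-r:u0+r]; hsv=cv2.cvtColor(sub,cv2.COLOR_BGR2HSV)
    b=cv2.inRange(hsv,(100,100,40),(128,255,255))
    h=cv2.convexHull(cv2.findNonZero(b)); full=np.zeros_like(b); cv2.fillConvexPoly(full,h,255)
    disc=cv2.bitwise_and(full,cv2.bitwise_not(b))
    disc=cv2.morphologyEx(disc,cv2.MORPH_OPEN,np.ones((9,9)))
    n,l,st_,c=cv2.connectedComponentsWithStats(disc); k=1+np.argmax(st_[1:,4])
    cc=c[k]+[u0-r,max(0,v0-r)]
    w=pt(f,d,*cc,ztop); dz=np.median(d[max(0,v0-r):v0+r,u0-r:u0+r][l==k])
    print("disc px",cc,"area",st_[k],"depth z",pt(f,d,*cc)[2],"fix",(w2fix(w)*1000).round(1)); return w
E
python3 - <<'E'
from nut import *
f,im,d=load("we"); nut(f,im,d,413,80,60)
f,im,d=load("w2"); nut(f,im,d,218,88,45)
f,im,d=load("w1"); nut(f,im,d,285,133,25)
st()
p,im,d=shot("wrist"); save("w4",p,im,d)
hsv=cv2.cvtColor(im,cv2.COLOR_BGR2HSV);b=cv2.inRange(hsv,(100,120,60),(125,255,255));b[:,520:]=0
n,l,s,c=cv2.connectedComponentsWithStats(b);print([(s[i].tolist(),c[i].round()) for i in range(1,n) if s[i,4]>300])
E
```

```text
disc px [416.20421339  71.23445464] area [  33   20   69   61 2943] depth z 0.07444000136243112 fix [-53.5  92.1  74. ]
disc px [217.96963351  89.02408377] area [  20   22   63   47 1910] depth z 0.07453962262116151 fix [-52.2  92.   74. ]
disc px [283.48034934 132.53275109] area [ 16  17  16  16 229] depth z 0.07449619863015455 fix [-54.   92.6  74. ]
t 13.0 fix mm [-85.   -4.2  97.9] jaw yaw vs fixture y deg -89.9 F [0.3 0.1 0.3] q [-0.14  0.54  0.34  2.09 -0.33  0.56  0.33] -0.0001
[([343, 88, 52, 53, 1295], array([366., 115.]))]
```

Run:
```python
from h import *
plan(fix2w(-.055,.0912,.095),ori(YAW+np.radians(48)))
```

```text
shift mm [-94.9   1.   31.1] rot [-0.003 -0.836  0.001]
```

Request:
drive_tool:
  steps: [-95, 1, 31, 0, -0.74, 0, 0.6, -95, 1, 31, 0, -0.74, 0, 0.6, -95, 1, 31, 0, -0.74, 0, 0.6, -95, 1, 31, 0, -0.74, 0, 0.6, -95, 1, 31, 0, -0.74, 0, 0.6]

```text
clock: 13.55
position: [0.5808, -0.0184, 0.0913]
eef_rot: [0.632, -0.318, 0.316, -0.632]
wrist_force: [0.6, 0.3, 0.3]
finger_gap: 0.0357
```

Request:
drive_tool:
  steps: [0, 0, 0, 0, -0.096, 0, 0.6, 0, 0, 0, 0, -0.096, 0, 0.6, 0, 0, 0, 0, -0.096, 0, 0.6]

```text
clock: 13.85
position: [0.5811, -0.0193, 0.092]
eef_rot: [0.645, -0.291, 0.289, -0.645]
wrist_force: [-0.4, -1.1, 0.1]
finger_gap: 0.0549
```

Run:
```python
from nut import *
s=st(); plan(fix2w(-.055,.0912,.008),ori(YAW+np.radians(48)))
p,im,d=shot("wrist"); save("w5",p,im,d)
q=np.array(p["intrinsics"])@(np.array(p["R"])@(s["position"]+[0,0,.032])+p["t"]);print("real tip px",q[:2]/q[2])
cv2.imwrite("pics/w5.png",im)
```

```text
t 13.85 fix mm [-56.8  91.   92. ] jaw yaw vs fixture y deg -42.2 F [-0.4 -1.1  0.1] q [-0.14  0.55  0.11  2.02 -0.11  0.57  0.77] 0.0549
shift mm [ 1.3 84.   1.4] rot [ 0.001 -0.004 -0.001]
real tip px [319.41682771 288.8294859 ]
```

View pics/w5.png

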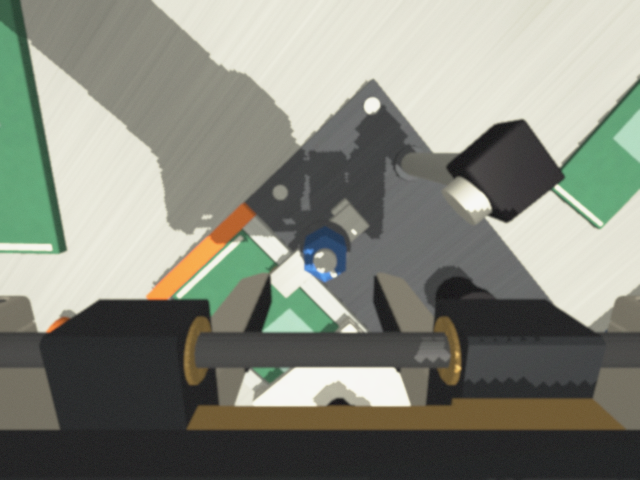

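The wrist view shows the nut disc at (325,262), nearly centred between the fingers (inner faces at columns 268 and 374). The post head at (490,180) is off to the side of the jaw line. I'll refine the centre and check where the camera sits.

Run:
```python
from nut import *
f,im,d=load("w5")
w=nut(f,im,d,325,258,28)
s=ctrl.sense(); R0=Ro.from_quat(s["eef_rot"]).inv()
print("nut in tool mm",R0.apply(w-s["position"])*1000)
c=-f["R"].T@f["t"]; print("cam fix",w2fix(c)*1000, "cam in tool",R0.apply(c-s["position"])*1000)
hsv=cv2.cvtColor(im,cv2.COLOR_BGR2HSV);x0=295;y0=225
cv2.imwrite("pics/n5.png",cv2.resize(im[y0:y0+70,x0:x0+70],None,fx=8,fy=8,interpolation=cv2.INTER_CUBIC))
```

```text
disc px [324.85659656 260.34608031] area [ 16  18  24  25 523] depth z 0.07462192860211467 fix [-54.3  93.2  74. ]
nut in tool mm [ 0.30050227 18.22108258  3.18644988]
cam fix [-108.84530835  140.3408561   290.91107077] cam in tool [ -72.01413075 -198.6184554     1.26382065]
```

View pics/n5.png

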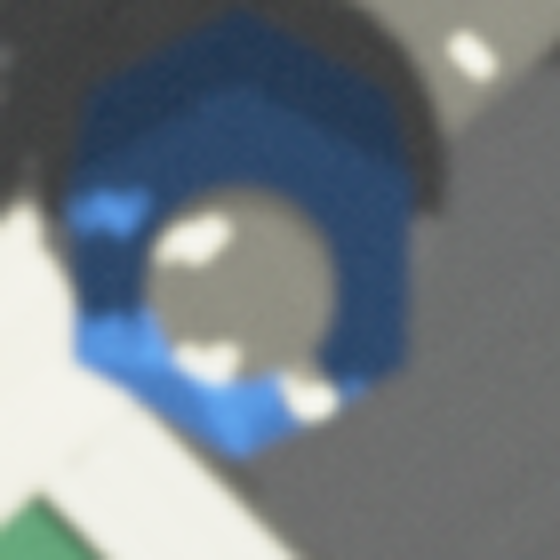

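The crop shows the hex flats vertical in the image, square to the jaws, so the +48° grip is aligned. Descending and gripping.

Request:
drive_tool:
  steps: [1, 25, 2.5, 0, 0, 0, 0.6, 1, 45, 2.5, 0, 0, 0, 0.6, 1, 65, 2.5, 0, 0, 0, 0.6, 1, 78, 2.5, 0, 0, 0, 0.6, 1, 84, 2.5, 0, 0, 0, 0.6]

```text
clock: 14.4
position: [0.5837, -0.0182, 0.0077]
eef_rot: [0.646, -0.29, 0.289, -0.645]
wrist_force: [-0.4, -0.1, -0.6]
finger_gap: 0.0555
```

Request:
drive_tool:
  steps: [0, 0, 0, 0, 0, 0, 0.6, 0, 0, 0, 0, 0, 0, 0.3, 0, 0, 0, 0, 0, 0, 0, 0, 0, 0, 0, 0, 0, 0, 0, 0, 0, 0, 0, 0, 0]

```text
clock: 14.9
position: [0.5835, -0.0193, 0.0096]
eef_rot: [0.646, -0.289, 0.289, -0.645]
wrist_force: [0.9, 2.5, 6.1]
finger_gap: 0.0301
```

Run:
```python
from h import *
st()
```

```text
t 14.9 fix mm [-54.4  91.2   9.6] jaw yaw vs fixture y deg -42.1 F [0.9 2.5 6.1] q [-0.12  0.68  0.08  2.06 -0.13  0.41  0.79] 0.0301
```

The gap is 30.1 mm, so it's gripped on the flats. Now I'll turn clockwise (+ about tool y).

Request:
drive_tool:
  steps: [0, 0, 0, 0, 0.12, 0, 0, 0, 0, 0, 0, 0.24, 0, 0, 0, 0, 0, 0, 0.36, 0, 0, 0, 0, 0, 0, 0.48, 0, 0, 0, 0, 0, 0, 0.6, 0, 0]

```text
clock: 15.4
position: [0.5837, -0.0192, 0.009]
eef_rot: [0.53, -0.468, 0.468, -0.53]
wrist_force: [-0.4, -3.4, -5.2]
finger_gap: 0.0298
```

Run:
```python
from h import *
s=st(); print(s["torque"])
```

```text
t 15.4 fix mm [-54.2  91.4   9. ] jaw yaw vs fixture y deg -76.7 F [-0.4 -3.4 -5.2] q [-0.22  0.69  0.23  2.07 -0.36  0.42  0.42] 0.0298
[-0.74687558  0.19835084  0.13680101]
```

Request:
drive_tool:
  steps: [0, 0, 0, 0, 0.12, 0, 0, 0, 0, 0, 0, 0.24, 0, 0, 0, 0, 0, 0, 0.36, 0, 0, 0, 0, 0, 0, 0.48, 0, 0, 0, 0, 0, 0, 0.6, 0, 0]

```text
clock: 15.9
position: [0.5838, -0.0192, 0.0083]
eef_rot: [0.369, -0.604, 0.604, -0.368]
wrist_force: [1.0, -3.1, -15.4]
finger_gap: 0.0301
```

Request:
drive_tool:
  steps: [0, 0, 0, 0, 0.1, 0, 0, 0, 0, 0, 0, 0.2, 0, 0, 0, 0, 0, 0, 0.3, 0, 0, 0, 0, 0, 0, 0.3, 0, 0]

```text
clock: 16.3
position: [0.5839, -0.0192, 0.008]
eef_rot: [0.275, -0.651, 0.652, -0.274]
wrist_force: [1.3, -4.2, -17.9]
finger_gap: 0.0298
```

Run:
```python
from h import *
s=st(); print(s["torque"])
```

```text
t 16.3 fix mm [-54.1  91.3   8. ] jaw yaw vs fixture y deg -128.2 F [  1.3  -4.2 -17.9] q [-0.36  0.74  0.46  2.07 -0.69  0.48 -0.16] 0.0298
[-1.18207008 -0.49063075 -0.0438345 ]
```

Turned 86° (about 1.5 rad). I'll open, swing back 60° in place and regrip.

Request:
drive_tool:
  steps: [0, 0, 0, 0, 0, 0, 0.6, 0, 0, 0, 0, 0, 0, 0.6, 0, 0, 0, 0, 0, 0, 0.6, 0, 0, 0, 0, 0, 0, 0.6]

```text
clock: 16.7
position: [0.5847, -0.018, 0.0096]
eef_rot: [-0.275, 0.651, -0.651, 0.276]
wrist_force: [0.6, 0.1, 0.3]
finger_gap: 0.0544
```

Request:
drive_tool:
  steps: [0, 0, 0, 0, -0.14, 0, 0.6, 0, 0, 0, 0, -0.28, 0, 0.6, 0, 0, 0, 0, -0.42, 0, 0.6, 0, 0, 0, 0, -0.56, 0, 0.6, 0, 0, 0, 0, -0.7, 0, 0.6]

```text
clock: 17.2
position: [0.5846, -0.0182, 0.0094]
eef_rot: [0.483, -0.516, 0.516, -0.484]
wrist_force: [0.0, -0.5, 0.1]
finger_gap: 0.0561
```

Request:
drive_tool:
  steps: [0, 0, 0, 0, -0.14, 0, 0.6, 0, 0, 0, 0, -0.28, 0, 0.6, 0, 0, 0, 0, -0.347, 0, 0.6, 0, 0, 0, 0, -0.347, 0, 0.6]

```text
clock: 17.6
position: [0.5845, -0.0185, 0.0095]
eef_rot: [-0.564, 0.426, -0.426, 0.564]
wrist_force: [0.3, 0.4, -0.4]
finger_gap: 0.0558
```

Run:
```python
from h import *
s=st()
```

```text
t 17.6 fix mm [-53.5  92.2   9.5] jaw yaw vs fixture y deg -67.9 F [ 0.3  0.4 -0.4] q [-0.19  0.69  0.19  2.06 -0.31  0.41  0.51] 0.0558
```

Request:
drive_tool:
  steps: [0, 2, 0, 0, 0, 0, 0.6, 0, 2, 0, 0, 0, 0, 0, 0, 2, 0, 0, 0, 0, 0, 0, 2, 0, 0, 0, 0, 0, 0, 2, 0, 0, 0, 0, 0]

```text
clock: 18.1
position: [0.5834, -0.0185, 0.0069]
eef_rot: [0.564, -0.427, 0.426, -0.564]
wrist_force: [3.0, 0.4, 4.4]
finger_gap: 0.0297
```

Request:
drive_tool:
  steps: [0, 0, 0, 0, 0.1, 0, 0, 0, 0, 0, 0, 0.2, 0, 0, 0, 0, 0, 0, 0.3, 0, 0, 0, 0, 0, 0, 0.4, 0, 0, 0, 0, 0, 0, 0.4, 0, 0]

```text
clock: 18.6
position: [0.5839, -0.0183, 0.0067]
eef_rot: [-0.468, 0.53, -0.53, 0.467]
wrist_force: [-0.4, -0.4, -4.1]
finger_gap: 0.0296
```

Run:
```python
from h import *
s=st(); print(s["torque"])
```

```text
t 18.6 fix mm [-54.1  92.3   6.7] jaw yaw vs fixture y deg -91.0 F [-0.4 -0.4 -4.1] q [-0.26  0.71  0.29  2.07 -0.46  0.43  0.26] 0.0296
[-0.41809268  0.13709872 -0.05012939]
```

Request:
drive_tool:
  steps: [0, 0, 0, 0, 0.05, 0, 0, 0, 0, 0, 0, 0.1, 0, 0, 0, 0, 0, 0, 0.1, 0, 0]

```text
clock: 18.9
position: [0.584, -0.0183, 0.0066]
eef_rot: [-0.442, 0.552, -0.552, 0.441]
wrist_force: [-0.7, -0.8, -7.3]
finger_gap: 0.0293
```

Run:
```python
from h import *
s=st(); print(s["torque"])
```

```text
t 18.9 fix mm [-54.1  92.2   6.6] jaw yaw vs fixture y deg -96.5 F [-0.7 -0.8 -7.3] q [-0.27  0.71  0.31  2.07 -0.5   0.43  0.2 ] 0.0293
[-0.50827804 -0.04722748  0.42984619]
```

Request:
drive_tool:
  steps: [0, 0, 0, 0, 0.05, 0, 0, 0, 0, 0, 0, 0.1, 0, 0, 0, 0, 0, 0, 0.1, 0, 0]

```text
clock: 19.2
position: [0.5842, -0.0174, 0.0068]
eef_rot: [-0.414, 0.573, -0.573, 0.414]
wrist_force: [1.3, 1.4, -6.0]
finger_gap: 0.0308
```

Run:
```python
from h import *
s=st(); print(s["torque"])
```

```text
t 19.2 fix mm [-53.9  93.2   6.8] jaw yaw vs fixture y deg -102.1 F [ 1.3  1.4 -6. ] q [-0.29  0.71  0.34  2.07 -0.53  0.44  0.14] 0.0308
[ 0.42162183 -0.06318899  0.85103249]
```

The torque rose from about 0.05 to 0.85 N m and the jaws began to be wedged open, so this is the hard stop. I'll release, lift and check.

Request:
drive_tool:
  steps: [0, 0, 0, 0, -0.06, 0, 0.1, 0, 0, 0, 0, -0.06, 0, 0.6, 0, 0, 0, 0, -0.06, 0, 0.6, 0, 0, 0, 0, -0.06, 0, 0.6, 0, 0, 0, 0, -0.06, 0, 0.6]

```text
clock: 19.7
position: [0.5846, -0.0186, 0.0073]
eef_rot: [0.43, -0.561, 0.562, -0.43]
wrist_force: [-1.5, 0.2, -0.2]
finger_gap: 0.0545
```

Request:
drive_tool:
  steps: [0, -20, 0, 0, 0, 0, 0.6, 0, -50, 0, 0, 0, 0, 0.6, 0, -90, 0, 0, 0, 0, 0.6, 0, -130, 0, 0, 0, 0, 0.6, 0, -130, 0, 0, 0, 0, 0.6]

```text
clock: 20.2
position: [0.5871, -0.0189, 0.1417]
eef_rot: [0.427, -0.56, 0.563, -0.432]
wrist_force: [0.4, 0.4, -0.1]
finger_gap: 0.0556
```

Run:
```python
from h import *
s=st(); p,im,d=shot("wrist"); save("w6",p,im,d)
for b in("side",):
    p2,i2,d2=shot(b); i0=load(b+"0")[1]
    for n,(x,y,w,h) in dict(driver=(290,370,125,60),jar=(430,365,50,60),lens=(400,230,32,36)).items():
        print(n,np.abs(i2[y:y+h,x:x+w].astype(int)-i0[y:y+h,x:x+w]).mean().round(1))
# rectified view z=.02..: fixture top-down around nut and stop
K,R,t=[np.array(p[k]) for k in("intrinsics","R","t")]
def rect(cx,cy,half,z):
    g=np.linspace(-half,half,400); X,Y=np.meshgrid(g,g)
    W=STOP+FR.apply(np.c_[(cx-Y).ravel()+.11,(cy-X).ravel(),np.full(X.size,z)])
    q=K@(R@W.T+t[:,None]); return cv2.remap(im,(q[0]/q[2]).reshape(X.shape).astype(np.float32),(q[1]/q[2]).reshape(X.shape).astype(np.float32),cv2.INTER_CUBIC)
cv2.imwrite("pics/final.png",np.hstack([rect(-.054,.092,.03,.07),rect(-.08,.02,.06,.018)]))
```

```text
t 20.2 fix mm [-50.9  92.  141.7] jaw yaw vs fixture y deg -99.0 F [ 0.4  0.4 -0.1] q [-0.4   0.53  0.5   1.99 -0.38  0.7   0.07] 0.0556
driver 13.0
jar 11.2
lens 8.4
```

View pics/final.png

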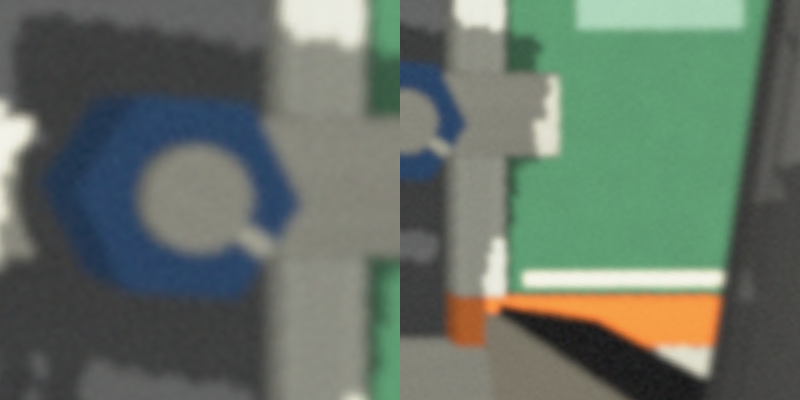

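The last view shows the nut's mark pointing from (197,197) to (262,245). That is about 126° clockwise of the channel axis, or 2.2 rad, which is fully tight. The plate is flush against the orange bar and the hand is clear.

```bash
python3 -c "
from h import *
print(ctrl.sign_off())"
```

```text
the job is handed in; nothing more can be done
None
```

The plate is home against the orange stop, the clamp nut is tight, and the job was handed in at about 20 s of the 67 s allowed. The hand-in reports no verdict.

- **Plate:** I pressed on it at 10–16 N while dragging; the force peaked at about 22 N on landing. It moved about 63 mm. At the end the fingers slipped 3 mm while the plate stayed put, and the last picture shows its edge flush with the bar.
- **Nut:** I turned it in two grips, about 86° and then 34°. The last turn met a hard stop, with the wrist moment rising to 0.85 N m. The mark on the nut then pointed about 126° clockwise of the channel axis. That is about 2.2 rad if the mark lay along the channel at zero, and its starting angle of about 12° fits that.
- **Release:** The gripper is open and about 100 mm above the nut, with wrist force near zero.
- **Bystanders:** I never went near the screwdriver, jar or lens. My check on them was weak: comparing side pictures from before and after gave differences of 8–13 grey levels. I put that down to shadows, and I did not measure their positions.

**Disagreements:**
- The fingertips were about 32 mm above the reported TCP along the finger direction. I saw this in two cameras, contact with the plate confirmed it, and I corrected for it.
- The top and wrist cameras differed by about 3 mm on the nut and the stop, so I used values between the two.

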